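# Hang the hub spanner on the rack's free peg

### The arm

A 7-joint arm with a two-finger parallel gripper is mounted at the origin on the work surface. World frame = base frame: x ahead of the robot, y to its left, z up, the work surface at z = 0. Lengths are in m, angles in rad, forces in N, time in s.
With the tool pointing down it reaches from about 0.4 to 0.85 m from the base axis. Payload 10.4 kg.
Tool frame: the origin (TCP) lies between the finger pads; the fingertips stand 14 mm ahead of it and the grasp point (between the pads) lies 5 mm behind it; z points along the fingers, y is the line along which they close (so a half turn about z gives the same grasp; the last joint's range is limited). The gripper opens to 87 mm and grips with 3 to 60 N. Pads are 19 mm wide; open, the fingers measure 117 mm over their backs; the gripper's body (75 mm by 190 mm) begins 51 mm behind the grasp point.
Start: joints at [1.318, 0.332, -0.065, 1.46, 0.022, 1.35, -0.088], TCP at [0.142, -0.609, 0.237] pointing down, gripper open.
Joint ranges: [-2.6, 2.6], [-0.5, 2.12], [-1.47, 1.34], [0.16, 2.42], [-1.27, 4.41], [0.06, 2.06], [-2.6, 2.6]. Speed limits (rad/s): [2.22, 2.22, 2.79, 2.79, 3.14, 3.14, 3.14].

### API

Orientations are given as a unit quaternion [x, y, z, w].
In Python, from bench import * gives the robot as it stands.
- The arm moves only by the tool drive_tool, never from a script. Its argument "deltas" is a list of rows, each a list of 7 numbers: the turn, a rotation vector about the tool's x, y, z in degrees, then the shift along the tool's x, y, z in m, then the closure, from -1 (fully open) to 1 (shut). A call has 1 to 12 rows; each row is the pose to reach, as a shift and turn from the pose commanded when the call began, along the tool's axes at that moment; what a row does not reach only later rows make up. A row lasts 1/10 s, in which the tool goes at most 50 mm and 8.59 degrees, less where a joint would pass 70% of its speed; a pose out of reach is approached as far as the arm can. A call with a gripper value outside its range is refused whole. The fingers move at their own pace and stop on an object; "squeeze" is the grip in N (left out, the last holds). Time passes only in rows, so rows that repeat a pose let the fingers close. It gives the time, the measured TCP pose, the force and the opening at its end, in the units of the state.
- read_state(): the state, without advancing time (a new reading comes with each control period).
- camera(name): name is "scene" or "top"; returns (picture, depth): 480x640x3 uint8, red, green, blue; 480x640 float32, m along the optical axis (not along the pixel's ray), 0 where there is no reading.
- camera_params(name): a dict with "K" (3x3 intrinsics, pixels), "k1" (the pictures are not rectified: a ray, as slopes to the right and down, at radius r is drawn at 1 + k1 r^2 times it, then the intrinsics apply), "R" (3x3) and "t" (3): a world point X has camera coordinates R X + t. Camera axes: x right, y down, z forward; pixel columns grow to the right and rows downward; lengths in m; the calibration is good to about 2 mm. A picture is of the moment at which its call begins. camera_params takes no time and is no camera call.
- close_job(): hands the job in, once; it reports no verdict.
Trained networks look in the newest picture that a camera, given by its name, has taken for a name from the list of things; names that differ only in an ending like _2 or _b are one class to them, and where a whole thing is asked for, a point or a joint stands for the part that bears it (a point fixed in the world has none). Each returns a list of dicts, best first, with "score" (0 to 1); they miss things now and then, are a little off and sometimes report something else, mostly with a low value. They report only what shows in the picture. A call takes as long as a camera call. They do not tell look-alikes from the thing itself.
- outline_of(label, camera): "pixels" (480x640 bool, what is visible of it) and "location" ([column, row] as shares, 0 to 1, of the picture: columns of its width, rows of its height, amid what is visible of it).
- tip_of(label, camera): "location" ([column, row] as shares, 0 to 1, of the picture: columns of its width, rows of its height: a listed point, or the origin of a listed thing).
The state is a dict: "time": time; "joint_positions": joint angles; "joint_vel": joint speeds; "joint_torque": joint torques, N m; "ee_pos": TCP position; "eef_rot": TCP orientation; "ft_force": force on the tool from outside, world axes, zero at the start; "torque": the same for the moment, N m; "width": finger opening in m.
Only numpy, scipy, OpenCV 4.12 (cv2) and the standard library are available. Lean on these libraries where they do the work, as an engineer would, in place of code of your own. Each camera call takes 0.05 s, during which the arm holds its last target. There are 200 camera calls.

### The job

Put the hub spanner that lies on the bench away on the sloping tool rack: slip its eye over the one free peg and slide it right down until it lies flat on the sloping face, with its fork end hanging down the slope like the two tools already there. Do not disturb those two tools or the tin, the bin and the steel block on the bench.

Things in the scene. Friction and masses are not known exactly. Their poses are not given: they have to be found in the camera images.
- spanner: The tool to hang: flat steel spanner, 12 mm thick, 181 mm long, lying flat. Round eye at one end (52 mm outside, hole 28 mm), shank 26 mm wide, two-pronged fork 50 mm wide at the other end. Origin: centre of the eye on the underside; x points from fork to eye, z up. Shank from x = -22 to -115 mm, fork to -155 mm. About 0.4 kg, centre of mass near x = -65 mm.
- spanner_eye (a point): Centre of the spanner's eye hole, at half thickness.
- spanner_grip (a point): Middle of the spanner's shank, 65 mm from the eye's centre, at half thickness: a good place to grip across the 26 mm width.
- spanner_fork (a point): Point midway between the prongs of the spanner's fork, 150 mm from the eye's centre, at half thickness.
- rack: Fixed grey steel tool rack: a panel 300 mm wide, 215 mm up the slope, rising towards the robot at 40 degrees from horizontal, 20 mm above the bench at its front edge (x = -85 mm), 158 mm at its upper edge. Origin: centre of its footprint; x horizontally up-slope (towards the robot), y along the rack, z up. Three equal pegs stand on it in a level row, 100 mm apart.
- peg_free: The one peg with nothing on it (which of the three varies): steel, 16 mm diameter, 45 mm long, the last 9 mm tapered to 8 mm. Square to the face, so it leans 40 degrees from vertical, away from the robot. Origin: centre of its foot on the face, 129 mm above the bench. Level frame: x horizontally up-slope, y along the rack, z up; the peg's axis is (-0.643, 0, 0.766) in it.
- peg_root (a point): Point on the free peg's axis 6 mm out from the face: where the centre of the spanner's eye comes when it lies on the face centred on the peg.
- peg_tip (a point): Tip of the free peg, on its axis, 45 mm from the face.
- hung_a: A steel tool already hanging on another peg: same 52 mm eye, 12 mm thick, with a straight 22 mm bar and a wider rectangular end, reaching 138 mm down the slope from the eye. Origin: centre of its eye on the face; frame level, x horizontally up-slope. Leave it alone.
- hung_b: A steel tool already hanging on the third peg: same 52 mm eye, 12 mm thick, with a shorter 22 mm bar that ends in a 40 mm disc, reaching 128 mm down the slope. Origin: centre of its eye on the face; frame level, x horizontally up-slope. Leave it alone.
- tin: A closed tin can, 68 mm diameter and 110 mm high, standing on the bench. Origin: centre of its underside. Leave it alone.
- bin: An open blue plastic parts bin, 110 x 160 x 65 mm high. Origin: centre of its underside. Leave it alone.
- block: A ground steel block, 100 x 50 x 45 mm high. Origin: centre of its underside. Leave it alone.
Mind the look-alikes: they are no part of the job. What is meant by the spanner is not green or pink, and is the smaller of those in its own colour.

How it is judged:
By the outcome, as a careful person would: the job done as asked, in the order asked, and still so for the second after the job is handed in, with the robot touching nothing.
It also fails if it takes over 38 s, if anything falls off the work surface, if the arm or the gripper's body presses on something with over 40 N, if the wrist force passes 120 N, or if a joint passes its speed limit or range.

## Working session

There is one attempt and no reset: what is moved stays moved. The work goes in short steps, Python scripts to look and compute and a tool call to move; the robot and the scene stay as the last step left them, time stands still between calls to the robot, and variables do not carry over. Pictures are saved under pics/ and viewed, on a budget of 10 in all, crops included, one or two more only if the job needs it, and the job is handed in when it is done.

Besides the shell and the picture viewer there is one more tool, called after "Call:" as name(argument=value, ...), one argument or row to a line, values as JSON. drive_tool: Moves the arm, as the interface text tells. Its arguments: {"type":"object","properties":{"deltas":{"type":"array"},"squeeze":{"type":"number"}},"required":["deltas"]}

```bash
ls; mkdir -p pics
cat > h.py <<'E'
from bench import *
import numpy as np, cv2
from scipy.spatial.transform import Rotation as Ro
def pix2ray(c,uv):
    P=camera_params(c);K=np.array(P["K"]);
    d=np.array([P["k1"],0,0,0],float)
    return cv2.undistortPoints(np.array(uv,float).reshape(-1,1,2),K,d).reshape(-1,2)
def cam2w(c,xy,z):
    P=camera_params(c);R=np.array(P["R"]);t=np.array(P["t"])
    X=np.c_[xy*np.reshape(z,(-1,1)),np.reshape(z,(-1,1))*np.ones((len(xy),1))]
    return (X-t)@R
def onplane(c,uv,h):
    "intersect pixel rays with z=h"
    P=camera_params(c);R=np.array(P["R"]);t=np.array(P["t"])
    xy=pix2ray(c,uv);d=np.c_[xy,np.ones(len(xy))]@R;o=-R.T@t
    return o+d*((h-o[2])/d[:,2])[:,None]
def proj(c,X):
    P=camera_params(c);R=np.array(P["R"]);t=np.array(P["t"])
    return cv2.projectPoints(np.array(X,float).reshape(-1,1,3),cv2.Rodrigues(R)[0],t,np.array(P["K"]),np.array([P["k1"],0,0,0.]))[0].reshape(-1,2)
def save(c,name):
    im,d=camera(c);cv2.imwrite("pics/"+name+".png",im[:,:,::-1]);np.save("pics/"+name+".npy",d);return im,d
E
python3 - <<'E'
from h import *
for c in("scene","top"):
    save(c,c+"0")
    P=camera_params(c);print(c,P["K"],P["k1"],"pos",-np.array(P["R"]).T@np.array(P["t"]),P["R"])
    for l in("spanner","spanner_eye","spanner_fork","spanner_grip","peg_tip","peg_root","hung_a","hung_b","peg_free","tin","bin","block"):
        print(l,[(round(r["score"],2),np.round(np.array(r["location"])*[640,480]).tolist()) for r in tip_of(l,c)])
print(read_state())
E
```

```text
pics
scene [[446.52651073   0.         310.91476911]
 [  0.         446.52651073 243.5238074 ]
 [  0.           0.           1.        ]] -0.08104828720505364 pos [0.9457747  0.51577258 0.69620985] [[-7.93937846e-01  6.07998924e-01 -6.70900961e-05]
 [ 3.48487976e-01  4.54972538e-01 -8.19485277e-01]
 [-4.98215643e-01 -6.50643756e-01 -5.73100232e-01]]
spanner [(0.93, [284.0, 273.0]), (0.83, [513.0, 308.0]), (0.78, [356.0, 260.0]), (0.74, [328.0, 236.0])]
spanner_eye [(0.91, [331.0, 237.0]), (0.83, [360.0, 254.0]), (0.82, [284.0, 271.0]), (0.72, [516.0, 308.0]), (0.21, [177.0, 307.0])]
spanner_fork [(0.96, [273.0, 212.0]), (0.72, [544.0, 375.0]), (0.56, [250.0, 309.0])]
spanner_grip [(0.93, [270.0, 286.0]), (0.72, [361.0, 275.0]), (0.69, [527.0, 336.0]), (0.58, [308.0, 222.0])]
peg_tip [(0.64, [450.0, 366.0])]
peg_root [(0.69, [453.0, 371.0])]
hung_a [(0.87, [399.0, 340.0]), (0.59, [353.0, 314.0])]
hung_b [(0.87, [399.0, 340.0]), (0.59, [353.0, 314.0])]
peg_free [(0.44, [452.0, 370.0])]
tin [(0.69, [217.0, 376.0])]
bin [(0.95, [177.0, 308.0])]
block [(0.57, [195.0, 235.0])]
top [[559.92
[... 1056 characters left out ...]
)]
{'time': 1.3, 'joint_positions': array([ 1.31843292,  0.33216962, -0.06468311,  1.46008537,  0.02161084,
        1.34989191, -0.08849802]), 'joint_vel': array([-0.00031418, -0.00029683, -0.00073574,  0.00131977,  0.00135752,
       -0.00213354, -0.00033062]), 'joint_torque': array([ 1.87030491e-04, -6.23030448e+01,  2.44634855e-02, -3.90120256e+01,
       -6.10890076e-02,  3.13821598e-02, -2.24799277e-05]), 'ee_pos': array([ 0.142354  , -0.60860422,  0.23660147]), 'eef_rot': array([9.93408846e-01, 1.14624867e-01, 1.09546358e-05, 6.94345583e-05]), 'ft_force': array([ 1.10819638, -0.0609934 , -0.37589764]), 'torque': array([0.0346709 , 0.05466121, 0.04580911]), 'width': 0.08695627839168905}
```

View pics/top0.png

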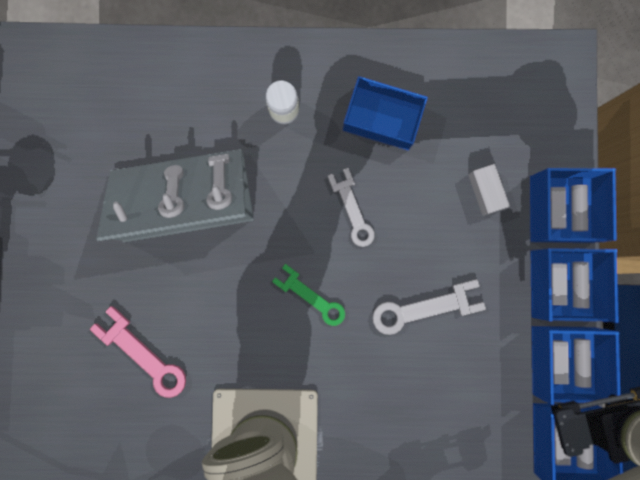

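View pics/scene0.png

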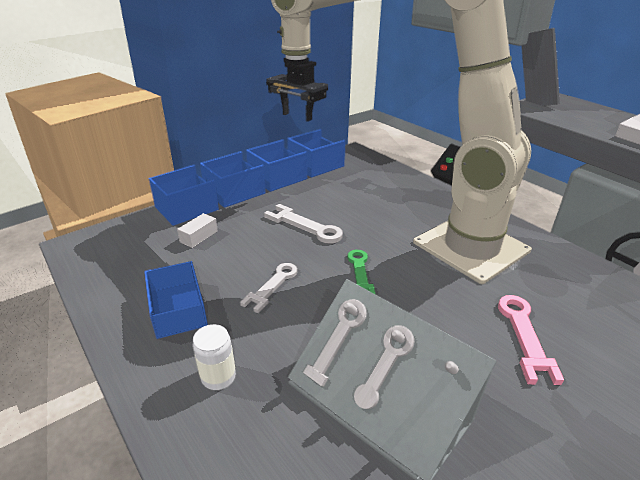

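Top view: the four candidates are small grey spanner (eye 363,234; fork 341,178), large grey (eye 389,319), green (eye 333,314) and pink (eye 168,380). Not green or pink and the smaller of the greys means the one at (363,234). The free peg is the left one at (118,210). Scene view agrees: small grey at (286,270), free peg at (452,368). Next I measure and take the close crop.

```bash
cat > m.py <<'E'
from h import *
im=cv2.imread("pics/top0.png");d=np.load("pics/top0.npy");im2=cv2.imread("pics/scene0.png");d2=np.load("pics/scene0.npy")
# spanner mask (top)
hsv=cv2.cvtColor(im,cv2.COLOR_BGR2HSV)
m=((hsv[...,2]>125)&(hsv[...,1]<60)).astype(np.uint8);roi=np.zeros_like(m);roi[160:255,318:385]=1;m*=roi
n,l,s,_=cv2.connectedComponentsWithStats(m);k=1+s[1:,4].argmax();m=(l==k)
v,u=np.nonzero(m);W=onplane("top",np.c_[u,v],0.012);xy=W[:,:2];c=xy.mean(0)
_,_,Vt=np.linalg.svd(xy-c);ax=Vt[0]; 
pe=onplane("top",[(363,234)],0.012)[0,:2]
if (pe-c)@ax<0: ax=-ax
s_=(xy-c)@ax;w_=(xy-c)@np.array([-ax[1],ax[0]])
print("spanner centroid",c,"ext",s_.min(),s_.max(),"len",np.ptp(s_),"w",np.ptp(w_),"heading deg",np.degrees(np.arctan2(ax[1],ax[0])))
eye=c+ax*(s_.max()-.026);print("eye",eye)
z=d[m];print("depth z med",np.median(cam2w("top",pix2ray("top",np.c_[u,v]),z)[:,2]))
# hole circle (Dark area in eye)
inv=(~m).astype(np.uint8);n,l,s,cc=cv2.connectedComponentsWithStats(inv,connectivity=4)
for i in range(1,n):
    if 5<s[i,4]<400: print("hole",cc[i],s[i,4],onplane("top",[cc[i]],0.010)[0])
# scene
for nm,uvt,uvs in(("tip",(115,204),(450,366)),("peg tip nn",(115,200),(450,366)),("root nn",(124,214),(453,371))):
    A=[]
    for cn,uv in(("top",uvt),("scene",uvs)):
        P=camera_params(cn);R=np.array(P["R"]);t=np.array(P["t"]);o=-R.T@t;x=pix2ray(cn,[uv])[0];q=R.T@np.r_[x,1];A.append((o,q/np.linalg.norm(q)))
    M=sum(np.eye(3)-np.outer(q,q) for o,q in A);b=sum((np.eye(3)-np.outer(q,q))@o for o,q in A);X=np.linalg.solve(M,b)
    print(nm,X,[np.linalg.norm(np.cross(X-o,q)) for o,q in A])
# rack face plane from depth
for cn,D,poly in(("top",d,[(112,185),(150,182),(150,225),(106,232)]),("scene",d2,[(440,345),(485,365),(440,450),(385,430)])):
    mk=np.zeros((480,640),np.uint8);cv2.fillPoly(mk,[np.array(poly)],1);v,u=np.nonzero(mk);X=cam2w(cn,pix2ray(cn,np.c_[u,v]),D[v,u])
    X=X[D[v,u]>0]
    for _ in range(6):
        c0=np.median(X,0) if _==0 else X.mean(0);nrm=np.linalg.svd(X-c0,full_matrices=False)[2][2];nrm*=np.sign(nrm[2]);r=(X-c0)@nrm;X=X[abs(r)<max(.002,1.5*r.std())]
    print(cn,"face n",nrm,"c",c0,"tilt",np.degrees(np.arccos(nrm[2])),"az",np.degrees(np.arctan2(nrm[1],nrm[0])),len(X),r.std())
a=cv2.resize(im[150:250,310:400],None,fx=4,fy=4,interpolation=2);b=cv2.resize(im[140:245,90:255],None,fx=4,fy=4,interpolation=2)
b2=cv2.resize(im2[280:420,330:500],None,fx=2.3,fy=2.3,interpolation=2)
H=max(a.shape[0],b.shape[0]);pad=lambda x:cv2.copyMakeBorder(x,0,H-x.shape[0],0,0,0)
o=np.hstack([pad(a),pad(b)]);print(o.shape);cv2.imwrite("pics/crop1.png",cv2.resize(o,(800,int(o.shape[0]*800/o.shape[1]))) if o.shape[1]>800 else o)
cv2.imwrite("pics/crop2.png",cv2.resize(im2[330:480,370:500],None,fx=4,fy=4,interpolation=2)[:600])
E
python3 m.py
```

```text
spanner centroid [ 0.51962191 -0.19247775] ext -0.0950759093165727 0.08640680932098417 len 0.18148271863755688 w 0.053608494570818926 heading deg -158.48687998328097
eye [ 0.46342342 -0.21462979]
depth z med 0.011324265067507434
hole [362.39 234.9 ] 100 [ 0.46342681 -0.21473078  0.01      ]
tip [0.50980532 0.29331365 0.16007594] [np.float64(0.0005457481026288995), np.float64(0.0005457481026289666)]
peg tip nn [0.51578295 0.29374682 0.16506031] [np.float64(0.0029790581087714204), np.float64(0.002979058108771495)]
root nn [0.49118061 0.2880348  0.12911867] [np.float64(0.0034225895575622873), np.float64(0.003422589557562152)]
top face n [0.63770868 0.1136739  0.76184374] c [0.51215168 0.28092937 0.10769217] tilt 40.37299130251627 az 10.10702567602928 1449 0.0010087442652498306
scene face n [0.63232191 0.11165379 0.76661753] c [0.52587386 0.29509744 0.09228663] tilt 39.94889016685041 az 10.013917763613074 4566 0.0009666242142622286
(420, 1020, 3)
```

View pics/crop1.png

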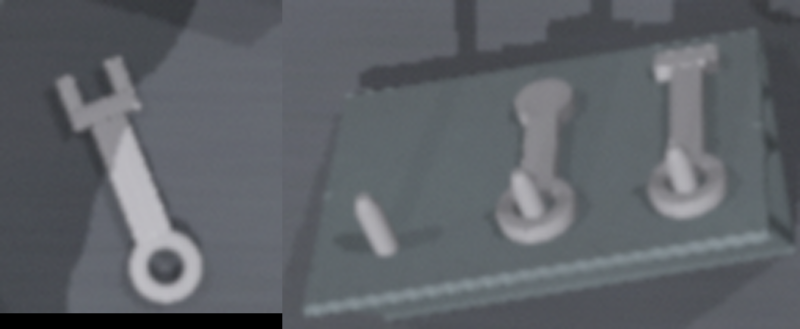

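View pics/crop2.png

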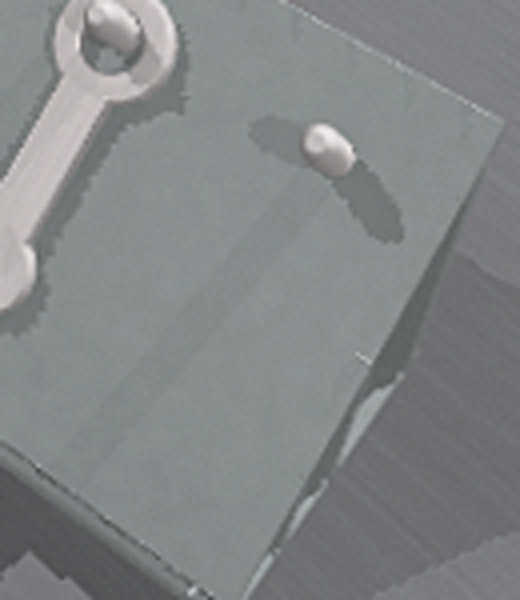

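The crop confirms the small grey spanner, with length 181 mm and top height 11 mm, so the choice holds. The free peg is the bare left one. I'll refine the peg by a silhouette fit in both views and cross-check the spanner in the scene view.

```bash
cat > peg.py <<'E'
from h import *
from scipy.optimize import minimize
n=np.array([np.sin(.698)*np.cos(np.radians(10.05)),np.sin(.698)*np.sin(np.radians(10.05)),np.cos(.698)])
e1=np.array([-n[1],n[0],0]);e1/=np.linalg.norm(e1);e2=np.cross(n,e1)
def sil(c,f,S=8):
    t=np.linspace(0,2*np.pi,40);C=np.c_[np.cos(t),np.sin(t)]@np.array([e1,e2])
    X=np.vstack([f+n*h+C*r for h,r in((0,.008),(.036,.008),(.045,.004))])
    m=np.zeros((480*1,640),np.uint8);p=proj(c,X).astype(np.float32);h=cv2.convexHull(p).reshape(-1,2)
    return h
def soft(c,f,box):
    x0,y0,x1,y1=box;S=8;m=np.zeros(((y1-y0)*S,(x1-x0)*S),np.uint8)
    h=((sil(c,f)-[x0-.5,y0-.5])*S);cv2.fillPoly(m,[np.round(h*16).astype(np.int32)],255,shift=4)
    return cv2.resize(m,(x1-x0,y1-y0),interpolation=cv2.INTER_AREA)/255.
if __name__=="__main__":
    F0=np.array([.4805,.288,.129])
    for c,box in(("top",(105,192,135,230)),("scene",(436,352,468,386))):
        im=cv2.imread(f"pics/{c}0.png");hsv=cv2.cvtColor(im,cv2.COLOR_BGR2HSV).astype(float)
        x0,y0,x1,y1=box;b=im[y0:y1,x0:x1].astype(float)
        # face greenish: G-R >0 ; peg neutral/bright
        q=b[...,2]-b[...,1]; lo,hi=np.percentile(q,10),np.percentile(q,97);s=np.clip((q-lo)/(hi-lo),0,1)
        def cost(p): return ((soft(c,np.r_[p,.129],box)-s)**2).sum()
        best=min((cost(F0[:2]+[i,j]),i,j) for i in np.arange(-.02,.021,.002) for j in np.arange(-.02,.021,.002))
        r=minimize(cost,F0[:2]+best[1:],method="Nelder-Mead",options=dict(initial_simplex=F0[:2]+np.array(best[1:])+np.array([[0,0],[.002,0],[0,.002]])))
        print(c,"foot",r.x,r.fun,s.sum(),lo,hi,"tip",np.r_[r.x,.129]+.045*n)
        np.set_printoptions(linewidth=200)
    for nm,cc in(("top",[.51215,.28093,.10769]),("scene",[.52587,.29510,.09229])):
        print(nm,"face offset: z at foot guess", cc[2]-((F0[:2]-np.array(cc[:2]))@n[:2])/n[2])
    # spanner in scene
    im=cv2.imread("pics/scene0.png");hsv=cv2.cvtColor(im,cv2.COLOR_BGR2HSV)
    E=np.array([.4634,-.2146,.012]);print("eye proj in scene",proj("scene",[E]))
    m=((hsv[...,2]>125)&(hsv[...,1]<60)).astype(np.uint8);roi=np.zeros_like(m);roi[255:315,235:302]=1;m*=roi
    k,l,s,_=cv2.connectedComponentsWithStats(m);k=1+s[1:,4].argmax();m=l==k
    v,u=np.nonzero(m);W=onplane("scene",np.c_[u,v],.012)[:,:2];c0=W.mean(0);ax=np.linalg.svd(W-c0,full_matrices=False)[2][0];ax*=np.sign(-ax[0])
    s=(W-c0)@ax;print("scene spanner len",np.ptp(s),"heading",np.degrees(np.arctan2(ax[1],ax[0])),"eye",c0+ax*(s.max()-.026))
    k,l,s,cc=cv2.connectedComponentsWithStats((~m).astype(np.uint8),connectivity=4)
    for i in range(1,k):
        if 5<s[i,4]<400: print("hole",cc[i],s[i,4],onplane("scene",[cc[i]],0.010)[0])
E
python3 peg.py
```

```text
top foot [0.48389341 0.28696595] 24.538412149173396 269.7 -9.0 1.0 tip [0.51237054 0.29201286 0.16347581]
scene foot [0.48409035 0.28727499] 27.307996696764334 253.30769230769232 -7.0 6.0 tip [0.51256748 0.29232191 0.16347581]
top face offset: z at foot guess 0.13279802980766134
scene face offset: z at foot guess 0.13080514312233857
eye proj in scene [[286.31818666 267.81994098]]
scene spanner len 0.22870229523818697 heading -142.80280764199597 eye [ 0.46440191 -0.27389037]
hole [273.95454545 270.86363636] 22 [ 0.49320601 -0.22528306  0.01      ]
hole [286.16666667 270.04166667] 24 [ 0.46738127 -0.20965502  0.01      ]
hole [261.92307692 284.42307692] 26 [ 0.54460997 -0.19948563  0.01      ]
```

```bash
cat > go.py <<'E'
from h import *
def to(p,R,cur=None):
    s=read_state();P0=s["ee_pos"];R0=Ro.from_quat(s["eef_rot"])
    d=R0.inv().apply(np.array(p)-P0);r=(R0.inv()*R).as_rotvec(degrees=True)
    print("t",round(s["time"],2),"turn",np.round(r,2),"shift",np.round(d,4),"w",round(s["width"],4),"pos",np.round(P0,4),"F",np.round(s["ft_force"],1),"j",np.round(s["joint_positions"],2))
def down(az,tilt=0):
    "tool x at azimuth az (deg), tilted so tool z=-n, n leaning to az by tilt"
    a,t=np.radians([az,tilt]);x=np.array([np.cos(t)*np.cos(a),np.cos(t)*np.sin(a),-np.sin(t)])
    z=-np.array([np.sin(t)*np.cos(a),np.sin(t)*np.sin(a),np.cos(t)]);return Ro.from_matrix(np.c_[x,np.cross(z,x),z])
if __name__=="__main__":
    import sys;a=[float(x) for x in sys.argv[1:]];to(a[:3],down(*a[3:]))
E
python3 go.py 0.524 -0.191 0.15 21.5
```

```text
t 1.3 turn [ 0.01  0.   -8.34] shift [ 0.4667 -0.3197  0.0866] w 0.087 pos [ 0.1424 -0.6086  0.2366] F [ 1.1 -0.1 -0.4] j [ 1.32  0.33 -0.06  1.46  0.02  1.35 -0.09]
```

Call:
drive_tool(
  deltas=[
    [0,0,-8.34,0.467,-0.32,0.0,-1],
    [0,0,-8.34,0.467,-0.32,0.0,-1],
    [0,0,-8.34,0.467,-0.32,0.0,-1],
    [0,0,-8.34,0.467,-0.32,0.04,-1],
    [0,0,-8.34,0.467,-0.32,0.06,-1],
    [0,0,-8.34,0.467,-0.32,0.086,-1],
    [0,0,-8.34,0.467,-0.32,0.086,-1],
    [0,0,-8.34,0.467,-0.32,0.086,-1],
    [0,0,-8.34,0.467,-0.32,0.086,-1],
    [0,0,-8.34,0.467,-0.32,0.086,-1],
    [0,0,-8.34,0.467,-0.32,0.086,-1],
    [0,0,-8.34,0.467,-0.32,0.086,-1],
  ],
)

```text
time: 2.5
ee_pos: [0.5263, -0.1862, 0.1499]
eef_rot: [0.982, 0.189, 0.0, -0.001]
ft_force: [0.6, 1.0, -0.6]
width: 0.0871
```

```bash
python3 go.py 0.524 -0.191 0.0155 21.5
```

```text
t 2.5 turn [-0.08 -0.06  0.26] shift [-0.0041  0.0038  0.1344] w 0.0871 pos [ 0.5263 -0.1862  0.1499] F [ 0.6  1.  -0.6] j [ 0.67  0.29 -0.48  1.73  0.14  1.16 -1.04]
```

Call:
drive_tool(
  deltas=[
    [0,0,0,0,0,0.02,-1],
    [0,0,0,0,0,0.05,-1],
    [0,0,0,0,0,0.08,-1],
    [0,0,0,0,0,0.1,-0.5],
    [0,0,0,0,0,0.1,-0.5],
    [0,0,0,0,0,0.1,-0.3],
  ],
)

```text
time: 3.1
ee_pos: [0.5245, -0.1907, 0.0511]
eef_rot: [0.982, 0.187, 0.0, -0.0]
ft_force: [-0.2, 0.5, 0.0]
width: 0.0706
```

```bash
python3 go.py 0.524 -0.191 0.0155 21.5
python3 - <<'E'
from h import *
im,d=save("scene","s1");cv2.imwrite("pics/s1c.png",cv2.resize(im[180:340,200:380,::-1],None,fx=3.5,fy=3.5,interpolation=2))
E
```

```text
t 3.1 turn [ 0.   -0.01  0.01] shift [-0.0006  0.0001  0.0356] w 0.0706 pos [ 0.5245 -0.1907  0.0511] F [-0.2  0.5  0. ] j [ 0.65  0.41 -0.45  1.81  0.21  0.97 -1.09]
```

View pics/s1c.png

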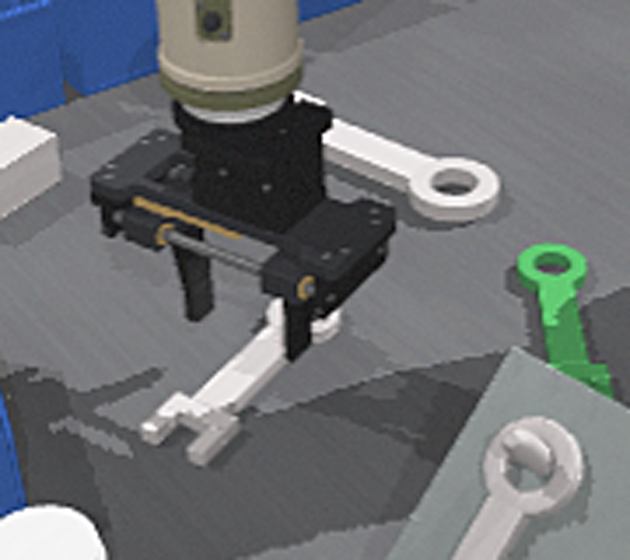

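The picture shows the fingers (crop 195,310 and 298,350) straddling the spanner's shank at about (262,345), with no contact. I descend, close and lift slightly.

Call:
drive_tool(
  deltas=[
    [0,0,0,0,0,0.018,-0.3],
    [0,0,0,0,0,0.03,-0.3],
    [0,0,0,0,0,0.0355,-0.3],
    [0,0,0,0,0,0.0355,-0.3],
    [0,0,0,0,0,0.0355,0.3],
    [0,0,0,0,0,0.0355,1],
    [0,0,0,0,0,0.0355,1],
    [0,0,0,0,0,0.0355,1],
    [0,0,0,0,0,0.0355,1],
  ],
  squeeze=50,
)

```text
time: 4.05
ee_pos: [0.5243, -0.1907, 0.0152]
eef_rot: [0.982, 0.187, 0.0, 0.0]
ft_force: [0.3, -0.7, 1.3]
width: 0.0253
```

Call:
drive_tool(
  deltas=[
    [0,0,0,0,0,-0.02,1],
    [0,0,0,0,0,-0.06,1],
    [0,0,0,0,0,-0.11,1],
    [0,0,0,0,0,-0.16,1],
    [0,0,0,0,0,-0.21,1],
    [0,0,0,0,0,-0.25,1],
    [0,0,0,0,0,-0.25,1],
  ],
)

```text
time: 4.75
ee_pos: [0.5263, -0.191, 0.2709]
eef_rot: [0.982, 0.187, 0.004, 0.002]
ft_force: [0.4, -0.6, -3.8]
width: 0.0254
```

```bash
python3 go.py 0.577 0.303 0.29 10.05 40; python3 -c "
from go import *
P=np.array([.484,.287,.129]);R=down(10.05,40).as_matrix();n=-R[:,2];x=R[:,0]
for h in(.10,.06,.008): print(h,P+n*(h+.0092)+.0654*x)"
```

```text
t 4.75 turn [  4.31 -40.26  10.88] shift [ 0.2284 -0.4409 -0.0203] w 0.0254 pos [ 0.5263 -0.191   0.2709] F [ 0.4 -0.6 -3.8] j [ 0.69  0.2  -0.49  1.57  0.1   1.38 -1.  ]
0.1 [0.60244594 0.30799181 0.17061374]
0.06 [0.57712896 0.30350496 0.13997197]
0.008 [0.54421688 0.29767205 0.10013765]
```

Call:
drive_tool(
  deltas=[
    [0,0,0,0.01,-0.02,-0.02,1],
    [0.4,-4,1,0.03,-0.06,-0.02,1],
    [0.9,-8,2.2,0.05,-0.1,-0.02,1],
    [1.3,-12,3.3,0.07,-0.145,-0.02,1],
    [1.7,-16,4.3,0.093,-0.185,-0.02,1],
    [2.1,-20,5.4,0.116,-0.226,-0.02,1],
    [2.6,-24,6.5,0.138,-0.267,-0.02,1],
    [3,-28,7.6,0.16,-0.308,-0.02,1],
    [3.4,-32,8.7,0.183,-0.349,-0.02,1],
    [3.9,-36.5,9.8,0.205,-0.39,-0.02,1],
    [4.3,-40.3,10.9,0.22,-0.425,-0.02,1],
    [4.3,-40.3,10.9,0.228,-0.441,-0.02,1],
  ],
)

```text
time: 5.95
ee_pos: [0.5679, 0.1949, 0.3047]
eef_rot: [0.964, 0.071, -0.258, 0.004]
ft_force: [2.5, -4.3, -5.9]
width: 0.0252
```

```bash
python3 go.py 0.6025 0.308 0.1706 10.05 40
```

```text
t 5.95 turn [ -2.53 -10.15  -0.77] shift [ 0.1116 -0.1034  0.094 ] w 0.0252 pos [0.5679 0.1949 0.3047] F [ 2.5 -4.3 -5.9] j [-0.26  0.66 -0.15  0.94 -0.07  2.04 -1.84]
```

```bash
cat > fk.py <<'E'
from go import *
from scipy.optimize import least_squares
D=[([1.31843,.33217,-.06468,1.46009,.02161,1.34989,-.0885],[.14235,-.6086,.2366]),
([.67,.29,-.48,1.73,.14,1.16,-1.04],[.5263,-.1862,.1499]),([.65,.41,-.45,1.81,.21,.97,-1.09],[.5245,-.1907,.0511]),([.69,.2,-.49,1.57,.1,1.38,-1.],[.5263,-.191,.2709]),([-.26,.66,-.15,.94,-.07,2.04,-1.84],[.5679,.1949,.3047])]
def fk(q,L,s):
    h,a,b,l,e,f=L;R=Ro.identity();p=np.zeros(3)
    for i,(ax,off) in enumerate(zip("zyzyzyz",[(0,0,h),(0,0,a),(e,0,0),(-e,0,b),(0,0,0),(f,0,0),(0,0,l)])):
        R=R*Ro.from_euler(ax,s[i]*q[i]);p=p+R.apply(off)
    return p,R
if __name__=="__main__":
    import itertools
    best=[]
    for s3,s5,s7 in itertools.product((1,-1),repeat=3):
        s=[-1,1,s3,1,s5,1,s7]
        r=least_squares(lambda L:np.ravel([fk(q,L,s)[0]-p for q,p in D]),[.3,.4,.4,.2,0,0]);best.append((r.cost,s,r.x))
    best.sort(key=lambda t:t[0])
    for b in best[:3]:print(b[0],b[1],np.round(b[2],3))
    q,p=D[0];print(fk(q,best[0][2],best[0][1])[1].as_matrix().round(2));q,p=D[-1]
    for b in best[:4]:print(fk(q,b[2],b[1])[1].as_matrix().round(2))
    print(Ro.from_quat([.964,.071,-.258,.004]).as_matrix().round(2),Ro.from_quat([.9934,.1146,0,0]).as_matrix().round(2))
    s=best[0][1];L=best[0][2]
    lo=np.array([-2.6,-.5,-1.47,.16,-1.27,.06,-2.6]);hi=np.array([2.6,2.12,1.34,2.42,4.41,2.06,2.6])
    Roff=None
    np.set_printoptions(suppress=True)
    for tilt in(40,30,25,20):
      for h in(.10,.06,.008):
        Rt=down(10.05,40).as_matrix();n=-Rt[:,2];x=Rt[:,0];P=np.array([.484,.287,.129])+n*(h+.0092)+.0654*x
        tz=down(10.05,tilt).as_matrix()[:,2];out=[]
        for q0 in([-.3,.7,-.1,1.,0,2,-1.8],[-.6,.9,.5,1.,.5,1.9,-1.8],[-.2,.9,-.5,1.,-.5,1.9,-1.8]):
            q0=np.clip(q0,lo+.01,hi-.01)
            f=lambda q:np.r_[(fk(q,L,s)[0]-P)*20,(fk(q,L,s)[1].apply([0,0,1])-tz)*3,(q-q0)*.001]
            r=least_squares(f,q0,bounds=(lo,hi));out.append((np.linalg.norm(r.fun[:6]),r.x))
        o=min(out,key=lambda t:t[0]);print(tilt,h,P.round(3),"res",round(o[0],4),o[1].round(2))
E
python3 fk.py
```

```text
0.0024760558748884607 [-1, 1, -1, 1, -1, 1, -1] [0.119 0.611 0.466 0.39  0.041 0.088]
0.0024760558748884646 [-1, 1, -1, 1, -1, 1, 1] [0.119 0.611 0.466 0.39  0.041 0.088]
0.004688698671823081 [-1, 1, -1, 1, 1, 1, -1] [-0.05  -0.027  0.429 -0.273  0.213  0.101]
[[-0.23  0.97  0.  ]
 [ 0.97  0.23 -0.  ]
 [-0.    0.   -1.  ]]
[[-0.14  0.86 -0.49]
 [ 0.99  0.14 -0.04]
 [ 0.03 -0.49 -0.87]]
[[ 0.56 -0.67 -0.49]
 [-0.78 -0.63 -0.04]
 [-0.28  0.41 -0.87]]
[[-0.14  0.88 -0.45]
 [ 0.98  0.08 -0.16]
 [-0.1  -0.46 -0.88]]
[[ 0.57 -0.69 -0.45]
 [-0.81 -0.57 -0.16]
 [-0.15  0.45 -0.88]]
[[ 0.86  0.14 -0.5 ]
 [ 0.13 -0.99 -0.04]
 [-0.5  -0.03 -0.87]] [[ 0.97  0.23  0.  ]
 [ 0.23 -0.97  0.  ]
 [ 0.    0.   -1.  ]]
40 0.1 [0.602 0.308 0.171] res 0.0853 [-0.3   0.94 -0.32  0.8   0.    2.06 -1.8 ]
40 0.06 [0.577 0.304 0.14 ] res 0.0 [-0.35  0.9  -0.15  0.94 -0.09  1.97 -1.8 ]
40 0.008 [0.544 0.298 0.1  ] res 0.0 [-0.35  0.85 -0.15  1.13 -0.09  1.84 -1.8 ]
30 0.1 [0.602 0.308 0.171] res 0.0 [-0.36  0.82 -0.14  0.92 -0.05  1.9  -1.8 ]
30 0.06 [0.577 0.304 0.14 ] res 0.0 [-0.36  0.78 -0.14  1.08 -0.05  1.79 -1.8 ]
30 0.008 [0.544 0.298 0.1  ] res 0.0 [-0.36  0.74 -0.14  1.25 -0.06  1.66 -1.8 ]
25 0.1 [0.602 0.308 0.171] res 0.0 [-0.36  0.76 -0.14  1.   -0.03  1.81 -1.8 ]
25 0.06 [0.577 0.304 0.14 ] res 0.0 [-0.36  0.72 -0.14  1.14 -0.04  1.7  -1.8 ]
25 0.008 [0.544 0.298 0.1  ] res 0.0 [-0.36  0.68 -0.14  1.31 -0.04  1.57 -1.8 ]
20 0.1 [0.602 0.308 0.171] res 0.0 [-0.37  0.7  -0.14  1.08 -0.02  1.7  -1.8 ]
20 0.06 [0.577 0.304 0.14 ] res 0.0 [-0.36  0.66 -0.14  1.22 -0.02  1.6  -1.8 ]
20 0.008 [0.544 0.298 0.1  ] res 0.0 [-0.36  0.62 -0.15  1.37 -0.02  1.48 -1.8 ]
```

Call:
drive_tool(
  deltas=[
    [0,0,0,0,0,0,1],
    [0,0,0,0,0,0,1],
  ],
)

```text
time: 6.15
ee_pos: [0.5616, 0.2086, 0.3075]
eef_rot: [0.961, 0.089, -0.26, -0.007]
ft_force: [0.0, -0.6, -5.3]
width: 0.0256
```

```bash
python3 go.py 0.580 0.304 0.20 10.05 30
```

```text
t 6.15 turn [-3.17 -0.    1.43] shift [ 0.086  -0.0843  0.0806] w 0.0256 pos [0.5616 0.2086 0.3075] F [ 0.  -0.6 -5.3] j [-0.24  0.66 -0.21  0.94 -0.07  2.04 -1.84]
```

Call:
drive_tool(
  deltas=[
    [-0.5,0,0.2,0.012,-0.02,0.01,1],
    [-1.2,0,0.5,0.03,-0.045,0.03,1],
    [-2,0,0.9,0.055,-0.07,0.05,1],
    [-3.2,0,1.4,0.075,-0.084,0.07,1],
    [-3.2,0,1.4,0.086,-0.0843,0.0806,1],
    [-3.2,0,1.4,0.086,-0.0843,0.0806,1],
    [-3.2,0,1.4,0.086,-0.0843,0.0806,1],
  ],
)

```text
time: 6.85
ee_pos: [0.5812, 0.3018, 0.2011]
eef_rot: [0.962, 0.083, -0.257, 0.023]
ft_force: [0.0, -1.2, -2.5]
width: 0.0253
```

```bash
python3 go.py 0.5796 0.304 0.143 10.05 40
```

```text
t 6.85 turn [-1.000e-02 -1.005e+01 -2.000e-01] shift [ 0.0279 -0.0026  0.0509] w 0.0253 pos [0.5812 0.3018 0.2011] F [ 0.  -1.2 -2.5] j [-0.38  0.84 -0.2   0.87 -0.04  1.93 -1.96]
```

Call:
drive_tool(
  deltas=[
    [0,-2,0,0.008,0,0.01,1],
    [0,-5,0,0.016,-0.0015,0.022,1],
    [0,-7.5,-0.1,0.022,-0.0026,0.036,1],
    [0,-10,-0.2,0.028,-0.0026,0.048,1],
    [0,-10.05,-0.2,0.0279,-0.0026,0.0509,1],
    [0,-10.05,-0.2,0.0279,-0.0026,0.0509,1],
    [0,-10.05,-0.2,0.0279,-0.0026,0.0509,1],
    [0,-10.05,-0.2,0.0279,-0.0026,0.0509,1],
  ],
)

```text
time: 7.65
ee_pos: [0.5799, 0.3052, 0.1452]
eef_rot: [0.937, 0.083, -0.339, 0.029]
ft_force: [-0.6, -0.3, -3.9]
width: 0.0254
```

```bash
python3 go.py 0.5796 0.304 0.143 10.05 40
python3 - <<'E'
from h import *
for c,b in(("scene",(250,480,330,560)),("top",(130,290,50,270))):
    im,d=save(c,c+"3");k=600/(b[1]-b[0]) if c=="scene" else 3.6;cv2.imwrite(f"pics/{c}3c.png",cv2.resize(im[b[0]:b[1],b[2]:b[3],::-1],None,fx=k,fy=k,interpolation=2))
E
```

```text
t 7.65 turn [-0.02 -0.24  0.08] shift [0.001  0.0012 0.002 ] w 0.0254 pos [0.5799 0.3052 0.1452] F [-0.6 -0.3 -3.9] j [-0.4   1.02 -0.16  0.73 -0.1   2.05 -1.94]
```

View pics/scene3c.png

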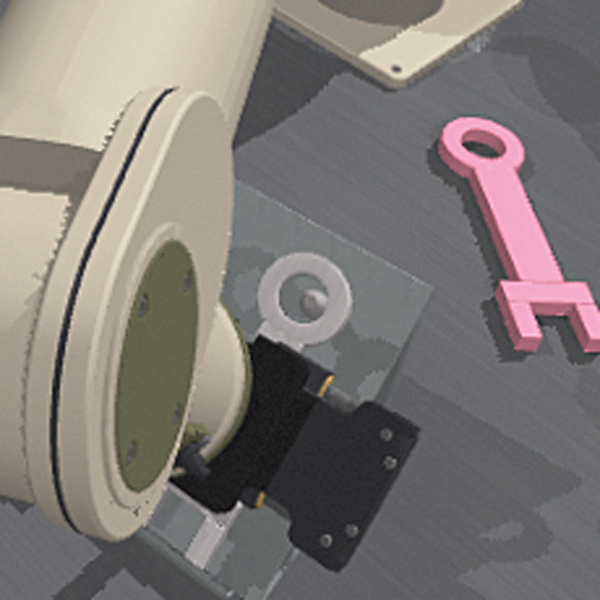

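View pics/top3c.png

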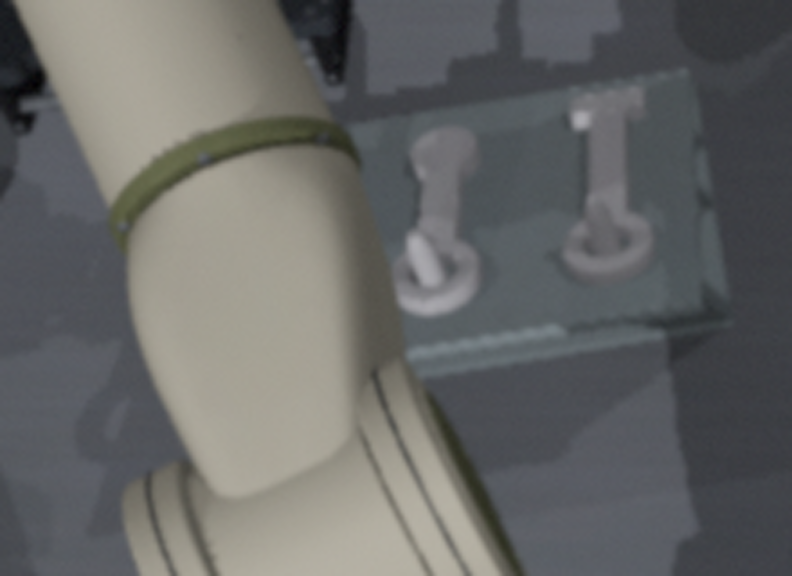

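Scene crop: the eye ring is centred near (304,298) with the peg tip at (315,300) showing inside the hole. The top view shows both hung tools unmoved, with the arm hiding the peg. I fit the ring to get the held eye's true offset.

```bash
cat > ring.py <<'E'
from peg import *
from go import down
def ringfit(name,box,cut,dump=None):
    s=read_state();R=Ro.from_quat(s["eef_rot"]).as_matrix();x,y,z=R.T
    E0=s["ee_pos"]-.0654*x+.0092*z
    im=cv2.imread(f"pics/{name}.png").astype(float);x0,y0,x1,y1=box;b=im[y0:y1,x0:x1]
    q=b[...,2]-b[...,1];lo,hi=np.percentile(q,10),np.percentile(q,90);S=np.clip((q-lo)/(hi-lo),0,1)
    t=np.linspace(0,2*np.pi,60);C=np.outer(np.cos(t),x)+np.outer(np.sin(t),y)
    def poly(pts,k=8):
        m=np.zeros(((y1-y0)*k,(x1-x0)*k),np.uint8);cv2.fillPoly(m,[np.round((pts-[x0-.5,y0-.5])*k*16).astype(np.int32)],255,shift=4);return m
    v,u=np.mgrid[y0:y1,x0:x1]
    def rend(p):
        E=E0+p[0]*x+p[1]*y;A,B=[proj("scene",E+o*z*.006+.026*C).astype(np.float32) for o in(-1,1)]
        a,b_=[proj("scene",E+o*z*.006+.014*C) for o in(-1,1)]
        m=poly(cv2.convexHull(np.vstack([A,B])).reshape(-1,2))
        hole=cv2.bitwise_and(poly(a),poly(b_));m[hole>0]=0
        return cv2.resize(m,(x1-x0,y1-y0),interpolation=cv2.INTER_AREA)/255.
    tp=proj("scene",[np.array([.484,.287,.129])+.042*n])[0]
    sh=proj("scene",[E0+.04*x])[0]; c0=proj("scene",[E0])[0]; dirv=(sh-c0)/np.linalg.norm(sh-c0)
    along=(u-c0[0])*dirv[0]+(v-c0[1])*dirv[1]
    w=((np.hypot(u-tp[0],v-tp[1])>6)&(along<cut)).astype(float)
    cost=lambda p:(w*(rend(p)-S)**2).sum()
    g=min((cost((i,j)),i,j) for i in np.arange(-.01,.011,.002) for j in np.arange(-.01,.011,.002))
    r=minimize(cost,g[1:],method="Nelder-Mead",options=dict(initial_simplex=np.array(g[1:])+np.array([[0,0],[.0015,0],[0,.0015]])))
    E=E0+r.x[0]*x+r.x[1]*y
    P=np.array([.484,.287,.129]);d=E-P;h=d@n
    print("corr tool xy mm",r.x*1e3,"cost",r.fun,cost((0,0)),"eye",E,"h mm",h*1e3,"off-axis tool xyz mm",R.T@(d-h*n)*1e3)
    if dump:
        o=cv2.resize(im[y0:y1,x0:x1],None,fx=8,fy=8,interpolation=2);e=rend(r.x)>.5
        ct,_=cv2.findContours(cv2.resize(e.astype(np.uint8),None,fx=8,fy=8,interpolation=0),cv2.RETR_CCOMP,2);cv2.drawContours(o,ct,-1,(0,0,255),1)
        f=(sil("scene",P)-[x0-.5,y0-.5])*8;cv2.polylines(o,[f.astype(np.int32)],1,(0,255,0),1);cv2.imwrite(dump,o)
if __name__=="__main__":
    ringfit("scene3",(425,340,475,390),8,"pics/fit3.png")
E
python3 ring.py
```

```text
corr tool xy mm [2.31158574 0.50151513] cost 42.02335058671014 96.9789746473861 eye [0.52626051 0.29521861 0.17778607] h mm 65.0416889432429 off-axis tool xyz mm [ 1.62578432 -0.71556159  0.00473327][ WARN:0@0.626] global loadsave.cpp:1063 imwrite_ Unsupported depth image for selected encoder is fallbacked to CV_8U.
```

View pics/fit3.png

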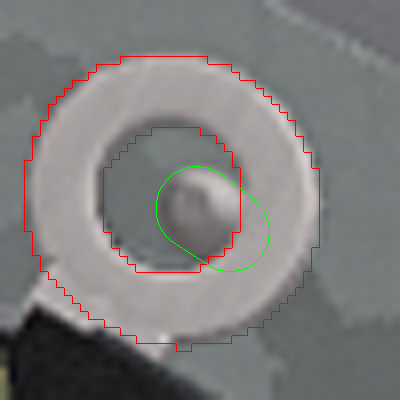

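The ring fit matches the image. The eye is 65 mm out from the face and 1.6 mm and -0.7 mm off the peg axis, well inside the 6 mm slack. I slide in, stopping partway to check the forces.

Call:
drive_tool(
  deltas=[
    [0,-0.24,0,-0.001,0.0007,0.003,1],
    [0,-0.24,0,-0.001,0.0007,0.01,1],
    [0,-0.24,0,-0.001,0.0007,0.018,1],
    [0,-0.24,0,-0.001,0.0007,0.026,1],
    [0,-0.24,0,-0.001,0.0007,0.034,1],
    [0,-0.24,0,-0.001,0.0007,0.034,1],
  ],
)

```text
time: 8.35
ee_pos: [0.5562, 0.3004, 0.1167]
eef_rot: [0.935, 0.083, -0.343, 0.031]
ft_force: [0.4, 0.2, -3.9]
width: 0.0252
```

```bash
python3 - <<'E' 2>/dev/null
from ring import *
save("scene","scene4");ringfit("scene4",(425,345,475,395),8,"pics/fit4.png")
s=read_state();print(s["ft_force"],s["joint_positions"],s["ee_pos"])
E
```

```text
corr tool xy mm [2.58944726 0.15392733] cost 56.58829223343851 112.39735588028762 eye [0.50371707 0.29079812 0.15089014] h mm 29.67410525894914 off-axis tool xyz mm [ 1.31361057 -0.29776646 -0.00605763]
[ 0.40881903  1.01128333 -3.44015142] [-0.39189662  0.97839536 -0.17096367  0.87061286 -0.09538161  1.9632729
 -1.93721853] [0.55673784 0.30042356 0.11733453]
```

View pics/fit4.png

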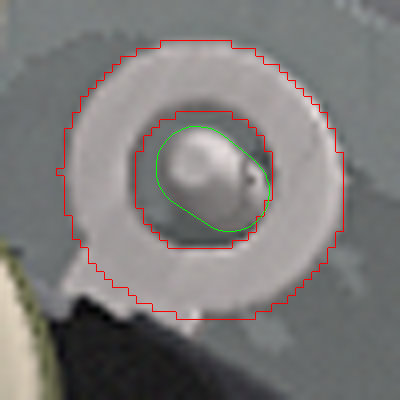

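The peg stands through the hole (tip at 195,165 in the crop), clear all round, and the force is only the spanner's weight. I continue down to just above the face.

Call:
drive_tool(
  deltas=[
    [0,0,0,0,0,0.006,1],
    [0,0,0,0,0,0.012,1],
    [0,0,0,0,0,0.018,1],
    [0,0,0,0,0,0.0215,1],
    [0,0,0,0,0,0.0225,1],
    [0,0,0,0,0,0.0225,1],
    [0,0,0,0,0,0.0225,1],
  ],
  squeeze=50,
)

```text
time: 9.1
ee_pos: [0.5431, 0.298, 0.1006]
eef_rot: [0.936, 0.083, -0.342, 0.03]
ft_force: [-0.9, 0.8, -3.0]
width: 0.0257
```

```bash
python3 go.py 0.5442 0.2977 0.1001 10.05 40; python3 -c "
from go import *
s=read_state();R=Ro.from_quat(s['eef_rot']).as_matrix();print((s['ee_pos']-[.484,.287,.129])@R*1000)"
```

```text
t 9.1 turn [0.03 0.16 0.05] shift [ 0.0011  0.0005 -0.0002] w 0.0257 pos [0.5431 0.298  0.1006] F [-0.9  0.8 -3. ] j [-0.39  0.96 -0.18  0.95 -0.09  1.91 -1.93]
[ 64.26124962  -0.45796551 -17.12144044]
```

Call:
drive_tool(
  deltas=[
    [0,0,0,0,0,0.0015,1],
    [0,0,0,0.002,0.0003,0.0018,1],
    [0,0,0,0.0035,0.0003,0.0018,1],
    [0,0,0,0.0035,0.0003,0.0018,1],
  ],
)

```text
time: 9.5
ee_pos: [0.5449, 0.2981, 0.0971]
eef_rot: [0.936, 0.083, -0.342, 0.03]
ft_force: [2.7, 0.3, 1.5]
width: 0.0256
```

Call:
drive_tool(
  deltas=[
    [0,0,0,0,0,0,0.3],
    [0,0,0,0,0,0,0.1],
    [0,0,0,0,0,0,-0.05],
    [0,0,0,0,0,0,-0.15],
    [0,0,0,0,0,0,-0.15],
  ],
)

```text
time: 10.0
ee_pos: [0.5444, 0.298, 0.0968]
eef_rot: [0.935, 0.083, -0.342, 0.03]
ft_force: [0.1, 0.1, -0.0]
width: 0.0481
```

```bash
python3 go.py 0.5442 0.2977 0.1001 10.05 40
```

```text
t 10.0 turn [0.04 0.2  0.06] shift [-0.0023  0.0003 -0.0024] w 0.0481 pos [0.5444 0.298  0.0968] F [ 0.1  0.1 -0. ] j [-0.39  0.96 -0.17  0.94 -0.09  1.91 -1.93]
```

Call:
drive_tool(
  deltas=[
    [0,0,0,0,0,-0.008,-0.15],
    [0,0,0,0,0,-0.025,-0.15],
    [0,0,0,0,0,-0.045,-0.15],
    [0,0,0,0,0,-0.06,-0.15],
    [0,6,0,-0.015,0,-0.085,-0.15],
    [0,14,0,-0.04,0,-0.11,-0.15],
    [0,20,0,-0.07,0,-0.14,-0.15],
    [0,25,0,-0.09,0,-0.17,-0.15],
    [0,25,0,-0.1,0,-0.18,-0.15],
  ],
)

```text
time: 10.9
ee_pos: [0.5839, 0.3058, 0.3068]
eef_rot: [0.988, 0.088, -0.126, 0.009]
ft_force: [-1.1, 0.5, 0.2]
width: 0.0498
```

```bash
python3 go.py 0.45 -0.15 0.35 10 0
```

```text
t 10.9 turn [-0.19 14.49  0.19] shift [-0.2166  0.4249  0.0098] w 0.0498 pos [0.5839 0.3058 0.3068] F [-1.1  0.5  0.2] j [-0.45  0.59 -0.11  0.97 -0.04  1.81 -1.94]
```

Clear of the rack. I swing the arm aside so both cameras can see the result.

Call:
drive_tool(
  deltas=[
    [0,0,0,-0.015,0.02,-0.03,-0.15],
    [0,3,0,-0.035,0.06,-0.03,-0.15],
    [0,6,0,-0.055,0.1,-0.03,-0.15],
    [0,9,0,-0.075,0.145,-0.02,-0.15],
    [0,12,0,-0.1,0.19,-0.01,-0.15],
    [0,14.5,0,-0.12,0.235,0,-0.15],
    [0,14.5,0,-0.14,0.28,0.01,-0.15],
    [0,14.5,0,-0.165,0.325,0.01,-0.15],
    [0,14.5,0,-0.19,0.37,0.01,-0.15],
    [0,14.5,0,-0.217,0.425,0.01,-0.15],
    [0,14.5,0,-0.217,0.425,0.01,-0.15],
    [0,14.5,0,-0.217,0.425,0.01,-0.15],
  ],
)

```text
time: 12.1
ee_pos: [0.4487, -0.1539, 0.3467]
eef_rot: [0.996, 0.085, -0.006, 0.001]
ft_force: [-0.8, -0.3, -1.4]
width: 0.0498
```

Run:
```python
from h import *
i1,d1=save("scene","scene5");i2,d2=save("top","top5")
a=cv2.resize(i1[270:480,280:510,::-1],(400,365));b=cv2.resize(i2[140:250,90:260,::-1],(400,259))
cv2.imwrite("pics/fin.png",np.hstack([a,cv2.copyMakeBorder(b,0,106,0,0,0)]))
# change check on other things
for c,i in(("scene",i1),("top",i2)):
    o=cv2.imread(f"pics/{c}0.png")[:,:,::-1]
    for nm,bx in(dict(tin=(192,322,240,392),bin=(142,258,210,340),block=(174,212,220,250),A=(295,290,372,390),B=(352,318,418,412)) if c=="scene" else dict(tin=(262,76,302,126),bin=(340,74,430,152),block=(468,158,512,218),A=(205,150,235,212),B=(155,162,186,220))).items():
        x0,y0,x1,y1=bx;g=[cv2.cvtColor(np.ascontiguousarray(k[y0:y1,x0:x1]),7).astype(np.float32) for k in(o,i)];print(c,nm,[round(x,2) for x in cv2.phaseCorrelate(*g)[0]],round(float(abs(g[0]-g[1]).mean()),1))
# height of spanner top above face
n=np.array([.633,.1122,.766]);P=np.array([.484,.287,.129]);x=np.array([.7543,.1337,-.6428]);y=np.cross(n,x)
pts=[(a,P+n*.012+x*a) for a in(.03,.05,.065,.09,.11)]
for c,d in(("scene",d1),("top",d2)):
    for a,X in pts:
        u,v=proj(c,[X])[0].round().astype(int);q=cam2w(c,pix2ray(c,[(u,v)]),d[v,u])[0];print(c,a,"h mm",round((q-P)@n*1000,1),end="; ")
```

```text
scene tin [-0.32, 0.01] 14.0
scene bin [-0.05, 0.12] 10.0
scene block [-0.2, -0.08] 4.5
scene A [-0.02, 0.08] 5.0
scene B [-0.01, -0.01] 1.8
top tin [-0.02, -0.09] 32.1
top bin [-0.06, 0.16] 13.1
top block [0.53, -0.01] 12.5
top A [-0.18, -0.02] 11.9
top B [0.02, 0.04] 12.0
scene 0.03 h mm 13.2; scene 0.05 h mm 12.1; scene 0.065 h mm 12.2; scene 0.09 h mm 12.2; scene 0.11 h mm 11.9; top 0.03 h mm 13.1; top 0.05 h mm 13.7; top 0.065 h mm 11.3; top 0.09 h mm 13.7; top 0.11 h mm 9.4;
```

View pics/fin.png

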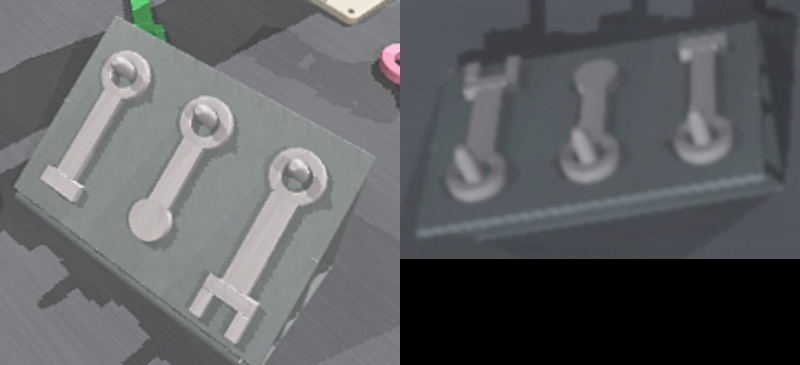

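The spanner's eye (298,178) is on the free peg, with the fork at (225,310) hanging down the slope beside the other two tools. Its top surface reads about 12 mm off the face along the shank, so it lies flat. I hand in.

```bash
python3 -c "
from bench import *
print(read_state()['ft_force']);print(close_job())"
```

```text
[-0.46919074  0.84928616 -0.2602736 ]
the job is handed in; nothing more can be done
None
```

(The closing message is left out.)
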